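# Lay up a test string of solar cells

### The job

Lay up the test string on the plywood board: set the three cells in a straight row centred on the black guide line, blue next to the red terminal, then green, then grey next to the black terminal, laid in that order, with even gaps of 15 mm (between cells and to the terminals) and the silver strips running along the row. Also put the white junction box on the board directly behind the grey cell (the side away from the robot), 15 mm clear of it and with its long side parallel to the row, and stand the brass weight centred on top of the green cell. Set everything down without dropping it, and leave the orange spool and the amber bottle where they are.

Things in the scene. Friction and masses are not known exactly. Their poses are not given: they have to be found in the camera images.
- board: plywood layup board, fixed on the table, 170 mm (its x) x 310 mm (its y), 10 mm thick, a black guide line 3 mm wide painted along its y at x = -25 mm from its centre (nearer the robot). Origin: centre of its underside, on the table; x points away from the robot (within 0.2 rad), y along the row to the left, z up; its top is at z = +10 mm.
- red_terminal: red terminal block with two brass screws on top, fixed on the layup board at one end of the guide line (which end changes from start to start), 50 mm (board x) x 24 mm (board y) x 20 mm high. Origin: centre of its underside, on the board's top; it lies 132 mm from the board's centre along board y and at board x = -25 mm.
- black_terminal: black terminal block with two brass screws on top, fixed on the layup board at one end of the guide line (which end changes from start to start), 50 mm (board x) x 24 mm (board y) x 20 mm high. Origin: centre of its underside, on the board's top; it lies 132 mm from the board's centre along board y and at board x = -25 mm.
- blue_cell: solar cell potted in a flat black carrier, blue face with three silver busbar strips, square 60 x 60 mm, 14 mm thick, loose, about 70 g. Origin: centre of its underside. z up; the silver strips run along its own y axis. At the start it lies flat on the table left or right of the board, strips pointing roughly along world x.
- green_cell: solar cell potted in a flat black carrier, green face with three silver busbar strips, square 60 x 60 mm, 14 mm thick, loose, about 70 g. Origin: centre of its underside. z up; the silver strips run along its own y axis. At the start it lies flat on the table left or right of the board, strips pointing roughly along world x.
- grey_cell: solar cell potted in a flat black carrier, light grey face with three silver busbar strips, square 60 x 60 mm, 14 mm thick, loose, about 70 g. Origin: centre of its underside. z up; the silver strips run along its own y axis. At the start it lies flat on the table left or right of the board, strips pointing roughly along world x.
- junction_box: white plastic junction box, closed, with a black vent disc and four screw heads on its lid, 38 mm (its x) x 54 mm (its y, the long side) x 24 mm high (lid and vent add 2 mm), loose, about 60 g; either way round is right. Origin: centre of its underside. At the start its long side lies roughly along world y.
- weight: brass hold-down weight, upright cylinder 40 mm in diameter and 30 mm high with a black knob 14 mm in diameter and 14 mm high on top, loose, about 0.32 kg. Origin: centre of its underside, z up.
- spool: orange spool of silver ribbon lying flat, 60 mm in diameter, 26 mm high, loose; bystander among the parts, to be left alone. Origin: centre of its underside.
- flux_bottle: amber bottle with a red cap, 44 mm in diameter, 110 mm high, standing loose to the left of the far edge of the board; bystander, to be left alone. Origin: centre of its underside.

How it is judged:
By the outcome, as a careful person would: the job done as asked, in the order asked, and still so for the second after the job is handed in, with the robot touching nothing.
It also fails if it takes over 112 s, if anything falls off the work surface, if the arm or the gripper's body presses on something with over 40 N, if the wrist force passes 120 N, or if a joint passes its speed limit or range.

### The arm

A 7-joint arm with a two-finger parallel gripper is mounted at the origin on the work surface. World frame = base frame: x ahead of the robot, y to its left, z up, the work surface at z = 0. Lengths are in m, angles in degrees, forces in N, time in s.
With the tool pointing down it reaches from about 0.35 to 0.775 m from the base axis. Payload 3.1 kg.
Tool frame: the origin (TCP) lies midway between the tips of the shut fingers; the grasp point (between the pads) lies 19 mm behind it; z points along the fingers, y is the line along which they close (so a half turn about z gives the same grasp; the last joint's range is limited). The gripper opens to 85 mm and grips with 20 to 120 N. Pads are 22 mm wide; open, the fingers measure 114 mm over their backs; the gripper's body (76 mm by 85 mm) begins 54 mm behind the grasp point. The pads swing forward as they close: fully open they stand 13 mm farther back than shut.
Start: joints at [66.366, 17.813, 0.802, 86.603, -0.252, 75.585, -1.558], TCP at [0.199, -0.513, 0.231] pointing down, gripper open.
Joint ranges: [-154.91, 154.91], [-16.99, 109.72], [-72.82, 74.43], [7.12, 147.25], [-82.49, 262.49], [11.32, 116.49], [-174.64, 174.64]. Speed limits (degrees/s): [159.86, 159.86, 180, 180, 180, 180, 180].

### API

Orientations are given as [roll, pitch, yaw] about the fixed x, y, z axes, in that order (R = Rz(yaw) Ry(pitch) Rx(roll)).
In Python, from station import robot gives the robot as it stands. Calls block until the motion is done:
- robot.move_to(position, orientation): joint-space move of the TCP to a pose.
- robot.line_to(position, orientation=None, velocity=0.15, f_stop=None): straight line of the TCP; orientation=None keeps the orientation; velocity is the mean speed in m/s. With f_stop (N) it stops when the force on the tool has changed by that much, and returns True; else False.
- robot.move_j(angles): joint-space move.
- robot.gripper_to(opening, force=None): opening from 0.0 (shut) to 1.0 (fully open); force is the grip in N (None keeps the last); returns when the fingers have stopped.
- robot.pause(seconds).
- robot.inverse_kinematics(position, orientation): joint angles nearest the present ones, or None.
- robot.sense(): the state.
- robot.grab_frame(name): name is "side" or "top" or "wrist"; returns (picture, depth): 420x560x3 uint8, red, green, blue; 420x560 float32, m along the optical axis (not along the pixel's ray), 0 where there is no reading.
- robot.calibration(name): a dict with "mtx" (3x3 intrinsics, pixels), "extrinsics" (4x4, takes a point from world to camera coordinates); the wrist camera has in their place "T_tool_cam" (4x4, takes a point from camera to tool coordinates, whose origin is the TCP and whose axes are the flange's). Camera axes: x right, y up, looking along -z (the intrinsics and any distortion apply to the point x, -y, -z); pixel columns grow to the right and rows downward; lengths in m; the calibration is good to about 2 mm. The wrist camera is an equidistant fisheye: a pixel r from the principal point sees the ray r / f radians off the axis. A picture is of the moment at which its call begins: read the wrist's pose just before it. calibration takes no time and is no camera call.
A pose or a line that the arm cannot do raises robot.PlanningError and nothing moves.
- robot.close_job(): hands the job in; it is judged then, once.
Trained networks look in the newest picture that a camera, given by its name, has taken for a name from the list of things; names that differ only in an ending like _2 or _b are one class to them, and where a whole thing is asked for, a point or a joint stands for the part that bears it (a point fixed in the world has none). Each returns a list of dicts, best first, with "p" (0 to 1); they miss things now and then, are a little off and sometimes report something else, mostly with a low value. They report only what shows in the picture. A call takes as long as a camera call.
- robot.look_for(query, camera): "point" ([column, row] in pixels, amid what is visible of it).
- robot.tip_of(query, camera): "point" ([column, row] in pixels: a listed point, or the origin of a listed thing).
The state is a dict: "time_s": time; "joint_positions": joint angles; "dq": joint speeds; "joint_torque": joint torques, N m; "tool_pos": TCP position; "eef_rot": TCP orientation; "contact_force": force on the tool from outside, world axes, zero at the start; "torque": the same for the moment, N m; "finger_gap": opening from 0.0 (shut) to 1.0 (fully open); "gripper_force": force on a finger pad.
Only numpy, scipy, OpenCV 4.12 (cv2) and the standard library are available. Lean on these libraries where they do the work, as an engineer would, in place of code of your own. Each camera call takes 0.05 s, during which the arm holds its last target. There are 200 camera calls.

## Working session

There is one attempt and no reset: what is moved stays moved. The work goes in short steps, each a Python script; the robot and the scene stay as the last script left them, time stands still between calls to the robot, and variables do not carry over. Pictures are saved under pics/ and viewed, at most 14 in all, crops included, and the job is handed in when it is done.

```bash
ls; mkdir -p pics; python3 - <<'E'
from station import robot
import cv2,numpy as np
for n in("top","side"):
    im,d=robot.grab_frame(n); cv2.imwrite(f"pics/{n}0.png",im[:,:,::-1]); np.savez(f"{n}0.npz",im=im,d=d)
    c=robot.calibration(n); print(n,{k:np.round(v,4).tolist() if not isinstance(v,str) else v for k,v in c.items()})
print(robot.calibration("wrist"))
print(robot.sense())
E
```

```text
pics
station.py
top {'mtx': [[512.2777, 0.0, 280.8626], [0.0, 512.2777, 209.2359], [0.0, 0.0, 1.0]], 'extrinsics': [[-0.0122, -0.9999, -0.0082, 0.0089], [0.9881, -0.0133, 0.153, -0.5613], [-0.1531, -0.0063, 0.9882, -1.0469], [0.0, 0.0, 0.0, 1.0]]}
side {'mtx': [[403.8043, 0.0, 283.8286], [0.0, 403.8043, 209.1734], [0.0, 0.0, 1.0]], 'extrinsics': [[0.9946, -0.1026, -0.0163, -0.5498], [0.0717, 0.5653, 0.8218, -0.0858], [-0.0751, -0.8185, 0.5696, -0.9767], [0.0, 0.0, 0.0, 1.0]]}
{'mtx': array([[325.1922621 ,   0.        , 279.0615766 ],
       [  0.        , 325.1922621 , 207.61499353],
       [  0.        ,   0.        ,   1.        ]]), 'T_tool_cam': array([[-2.90912130e-04,  9.51312399e-01,  3.08228220e-01,
         7.84340942e-02],
       [ 9.99999424e-01, -4.17502752e-05,  1.07267763e-03,
         6.92889799e-04],
       [ 1.03332014e-03,  3.08228354e-01, -9.51311838e-01,
        -1.43117526e-01],
       [ 0.00000000e+00,  0.00000000e+00,  0.00000000e+00,
         1.00000000e+00]])}
{'time_s': 0.1, 'joint_positions': array([66.36605746, 17.85890303,  0.79983638, 86.68305802, -0.25451621,
       75.58427099, -1.5598001 ]), 'dq': array([ 0.13166431, -0.10000682,  0.07270049, -0.27862476,  0.02388879,
        0.0645527 , -0.01514784]), 'joint_torque': array([ 6.39691298e-04, -3.80854547e+01,  1.46665089e-01, -2.31243467e+01,
        1.24371212e-02,  8.05133488e-03,  7.51882823e-06]), 'tool_pos': array([ 0.19909846, -0.51199381,  0.23029837]), 'eef_rot': array([-1.79875550e+02,  2.30574743e-03,  2.12489465e+01]), 'contact_force': array([ 0.54980959, -0.579029  ,  0.55626842]), 'torque': array([ 0.04011326, -0.02198842,  0.03642014]), 'gripper_force': 0.0, 'finger_gap': 0.9999006845394136}
```

View pics/top0.png

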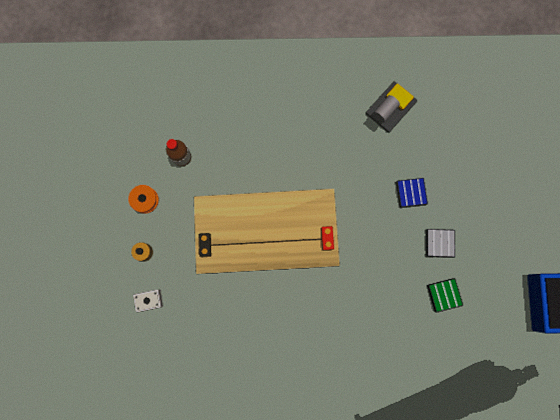

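View pics/side0.png

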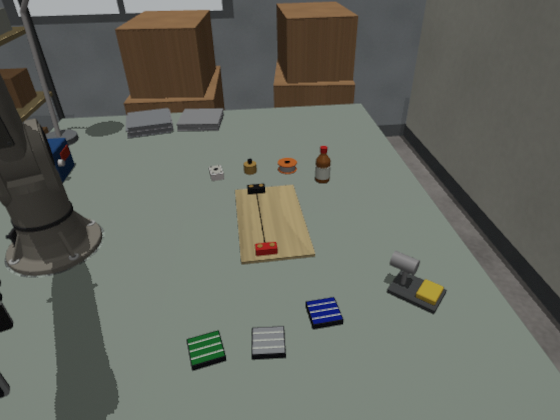

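```bash
cat > h.py <<'E'
import numpy as np, cv2
from scipy.spatial.transform import Rotation as R
from station import robot
def cloud(n, keep=None):
    """image, world points HxWx3 (nan where no depth)"""
    s=robot.sense(); im,d=robot.grab_frame(n); c=robot.calibration(n); K=c["mtx"]
    v,u=np.mgrid[:420,:560].astype(float); a=(u-K[0,2])/K[0,0]; b=(v-K[1,2])/K[1,1]
    if n=="wrist":
        r=np.hypot(a,b)+1e-9; k=np.tan(np.minimum(r,1.5))/r; a=a*k; b=b*k
        T=np.eye(4); T[:3,:3]=R.from_euler('xyz',s["eef_rot"],degrees=True).as_matrix(); T[:3,3]=s["tool_pos"]; T=T@c["T_tool_cam"]
    else: T=np.linalg.inv(c["extrinsics"])
    dd=np.where(d>0,d,np.nan); P=np.stack([a*dd,-b*dd,-dd],-1)@T[:3,:3].T+T[:3,3]
    # ray-plane intersection function
    ray=np.stack([a,-b,-np.ones_like(a)],-1)@T[:3,:3].T
    def plane(z): return (T[:3,3]+ray*((z-T[2,3])/ray[...,2])[...,None])[...,:2]
    if keep: cv2.imwrite(f"pics/{keep}.png",im[:,:,::-1])
    return im,P,plane
def blobs(P,plane,zlo,zhi,ztop,amin=40,mask=None):
    m=((P[...,2]>zlo)&(P[...,2]<zhi))
    if mask is not None: m&=mask
    m=cv2.morphologyEx(m.astype(np.uint8),cv2.MORPH_OPEN,np.ones((3,3)))
    n,l,st,ce=cv2.connectedComponentsWithStats(m); X=plane(ztop); out=[]
    for i in range(1,n):
        if st[i,4]<amin: continue
        q=X[l==i]; q=q[np.isfinite(q).all(1)]
        (cx,cy),(w,h),an=cv2.minAreaRect((q*1000).astype(np.float32))
        out.append(dict(px=ce[i].round().tolist(),c=np.array([cx,cy])/1000,mean=q.mean(0),wh=(round(w,1),round(h,1)),an=round(an,1),n=int(st[i,4])))
    return out
E
python3 - <<'E'
from h import *
im,P,pl=cloud("top")
z=P[...,2]; print("table z",np.nanmean(z[330:380,50:300]),np.nanstd(z[330:380,50:300]),"board",np.nanmean(z[200:225,220:310]),np.nanstd(z[200:225,220:310]))
for b in blobs(P,pl,.008,.2,.014): print(b)
print('board');[print(b) for b in blobs(P,pl,.005,.2,.010,500)]
E
```

```text
table z 0.0008334712138834301 0.002066568527581698 board 0.01061054379771228 0.0020947727969774705
{'px': [391.0, 106.0], 'c': array([ 0.7971532 , -0.24870981]), 'mean': array([ 0.79818524, -0.24899067]), 'wh': (69.7, 102.5), 'an': 47.4, 'n': 1279}
{'px': [178.0, 152.0], 'c': array([0.69873706, 0.23121591]), 'mean': array([0.69755024, 0.23054548]), 'wh': (68.6, 45.7), 'an': 44.5, 'n': 499}
{'px': [411.0, 192.0], 'c': array([ 0.5993927 , -0.28437598]), 'mean': array([ 0.59923568, -0.2846424 ]), 'wh': (60.6, 61.1), 'an': 5.5, 'n': 752}
{'px': [141.0, 198.0], 'c': array([0.59511951, 0.30795593]), 'mean': array([0.59485735, 0.3081397 ]), 'wh': (59.9, 58.0), 'an': 89.2, 'n': 596}
{'px': [265.0, 232.0], 'c': array([0.51953961, 0.03666791]), 'mean': array([0.51647181, 0.03744306]), 'wh': (169.3, 308.6), 'an': 2.4, 'n': 8500}
{'px': [440.0, 243.0], 'c': array([ 0.48810007, -0.34058951]), 'mean': array([ 0.48785304, -0.34078488]), 'wh': (60.4, 60.0), 'an': 86.4, 'n': 798}
{'px': [141.0, 252.0], 'c': array([0.47750067, 0.30552112]), 'mean': array([0.47732718, 0.30528953]), 'wh': (43.9, 36.7), 
[... 947 characters left out ...]
.59584436, 0.30904413]), 'mean': array([0.59554679, 0.30905058]), 'wh': (60.2, 58.2), 'an': 89.2, 'n': 601}
{'px': [265.0, 231.0], 'c': array([0.51992767, 0.03674259]), 'mean': array([0.51878416, 0.03670833]), 'wh': (170.1, 309.9), 'an': 2.4, 'n': 10916}
{'px': [440.0, 243.0], 'c': array([ 0.48828421, -0.34176599]), 'mean': array([ 0.4880583 , -0.34184158]), 'wh': (60.7, 60.5), 'an': 86.3, 'n': 806}
{'px': [544.0, 302.0], 'c': array([ 0.35689682, -0.55678687]), 'mean': array([ 0.35890671, -0.55554969]), 'wh': (69.2, 123.3), 'an': 89.3, 'n': 1790}
{'px': [445.0, 295.0], 'c': array([ 0.37638742, -0.3445928 ]), 'mean': array([ 0.37618128, -0.34488942]), 'wh': (61.0, 62.5), 'an': 13.3, 'n': 828}
```

```bash
python3 - <<'E'
from h import *
def show(keep):
    im,P,pl=cloud("wrist",keep); z=P[...,2]
    np.savez(keep+".npz",im=im,P=P,X=pl(.01))
    for b in blobs(P,pl,.009,.2,.014,300): print(b)
    print('board');[print(b) for b in blobs(P,pl,.005,.2,.010,8000)]
robot.move_to([.46,-.32,.30],[180,0,5]); s=robot.sense(); print(s["time_s"],s["tool_pos"],s["eef_rot"],s["joint_positions"]); show("w1")
robot.move_to([.50,.037,.35],[180,0,92]); s=robot.sense(); print(s["time_s"],s["tool_pos"],s["eef_rot"],s["joint_positions"]); show("w2")
E
```

```text
1.4083 [ 0.45865299 -0.32160965  0.29960743] [1.79958177e+02 9.30941974e-02 4.85352003e+00] [ 38.04282657  17.91982011  -6.62676171  77.05212434   2.13141466
  85.19335945 -53.59204952]
{'px': [260.0, 56.0], 'c': array([ 0.60026282, -0.28543356]), 'mean': array([ 0.60042879, -0.28575448]), 'wh': (60.9, 59.5), 'an': 4.8, 'n': 2060}
{'px': [71.0, 112.0], 'c': array([0.52135278, 0.02904553]), 'mean': array([0.5221953 , 0.00458772]), 'wh': (168.9, 300.6), 'an': 2.4, 'n': 14674}
{'px': [296.0, 143.0], 'c': array([ 0.48948651, -0.3426741 ]), 'mean': array([ 0.48986926, -0.34229294]), 'wh': (59.9, 60.1), 'an': 87.1, 'n': 2001}
{'px': [290.0, 221.0], 'c': array([ 0.37842648, -0.34497134]), 'mean': array([ 0.37908824, -0.34489603]), 'wh': (61.6, 58.7), 'an': 13.4, 'n': 1687}
{'px': [475.0, 249.0], 'c': array([ 0.34687393, -0.69715912]), 'mean': array([ 0.35063203, -0.67073547]), 'wh': (349.9, 148.3), 'an': 90.0, 'n': 11359}
{'px': [12.0, 385.0], 'c': array([-0.26100229,  0.42454077]), 'mean': array([-0.2176796 ,  0.40768205]), 'wh': (114.1, 437.6), 'an': 59.5, 'n': 1348}
{'px': [124.0, 394.0]
[... 1553 characters left out ...]
08, -0.28389713]), 'mean': array([ 0.59995382, -0.28302615]), 'wh': (59.0, 64.1), 'an': 4.9, 'n': 781}
{'px': [212.0, 349.0], 'c': array([ 0.37803442, -0.34226624]), 'mean': array([ 0.37748956, -0.34149531]), 'wh': (63.0, 63.6), 'an': 13.0, 'n': 672}
{'px': [268.0, 351.0], 'c': array([ 0.48876059, -0.3390318 ]), 'mean': array([ 0.48899196, -0.33694137]), 'wh': (64.1, 58.8), 'an': 88.2, 'n': 658}
{'px': [118.0, 411.0], 'c': array([ 0.07833459, -0.64195142]), 'mean': array([ 0.08313938, -0.63450592]), 'wh': (182.9, 78.1), 'an': 35.1, 'n': 479}
board
{'px': [293.0, 151.0], 'c': array([0.52091113, 0.03638118]), 'mean': array([0.52015149, 0.04413912]), 'wh': (170.6, 311.1), 'an': 2.6, 'n': 21829}
```

```bash
cat >> h.py <<'E'
BC=np.array([.5205,.0367]); BY=2.5
def b2w(x,y):
    a=np.radians(BY); return BC+np.array([x*np.cos(a)-y*np.sin(a),x*np.sin(a)+y*np.cos(a)])
def st(t=''):
    s=robot.sense(); print(t,round(s["time_s"],1),s["tool_pos"].round(4),s["eef_rot"].round(2),s["contact_force"].round(1),'gap',round(s["finger_gap"],3),'gf',round(s["gripper_force"],1)); return s
def pick(xy,yaw,z,opening,force=40,lift=.12):
    robot.gripper_to(opening); robot.move_to([*xy,lift],[180,0,yaw]); robot.pause(.2)
    robot.line_to([*xy,.03+max(z,0)],[180,0,yaw]); 
    hit=robot.line_to([*xy,z],[180,0,yaw],velocity=.05,f_stop=12); s=st(f'down hit={hit}')
    if hit: robot.line_to([*s["tool_pos"][:2],s["tool_pos"][2]+.002],velocity=.03)
    robot.gripper_to(0.0,force); s=st('gripped')
    robot.line_to([*s["tool_pos"][:2],lift]); st('lifted')
    return s["tool_pos"][2]
def place(xy,yaw,z,opening,lift=.14):
    """z: TCP height at which the part should touch"""
    robot.move_to([*xy,lift],[180,0,yaw]); robot.pause(.3)
    robot.line_to([*xy,z+.012],[180,0,yaw]); robot.pause(.2)
    hit=robot.line_to([*xy,z-.003],[180,0,yaw],velocity=.02,f_stop=4); s=st(f'set hit={hit}')
    robot.gripper_to(opening); robot.pause(.1)
    robot.line_to([*xy,lift],[180,0,yaw]); st('up')
E
python3 - <<'E'
from h import *
print(b2w(-25e-3,-75e-3))
z=pick([.6000,-.2851],5,-.003,.85); print(z); cloud("wrist","w3"); cloud("side","s3")
E
```

```text
[ 0.49879525 -0.0393191 ]
down hit=False 6.4 [ 0.6002 -0.2852 -0.0029] [ 1.7999e+02 -2.0000e-02  5.0000e+00] [ 0.3  0.3 -0. ] gap 0.85 gf 0.0
gripped 6.7 [ 0.6007 -0.2854 -0.0022] [ 1.7996e+02 -9.0000e-02  5.0000e+00] [-0.1  0.6  2.7] gap 0.69 gf 45.2
lifted 7.7 [ 0.5997 -0.285   0.1185] [-1.7992e+02  1.5000e-01  5.0000e+00] [ 0.1  0.1 -1.6] gap 0.69 gf 44.9
-0.0021940192814852086
```

View pics/w3.png

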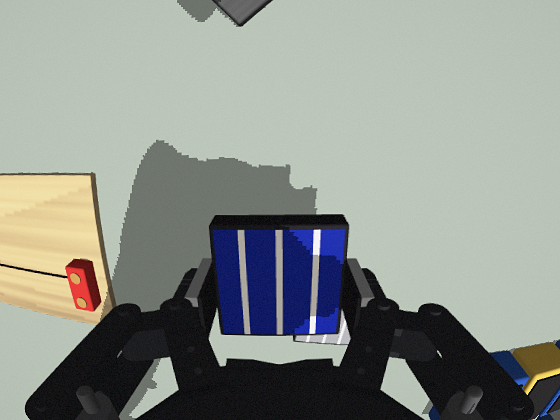

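```bash
cat >> h.py <<'E'
def inhand(h,s0=None):
    """offset of held cell's coloured face centre from TCP, in tool frame; h: height of face over TCP"""
    s=robot.sense(); im,P,pl=cloud("wrist"); X=pl(s["tool_pos"][2]+h)
    d=X-s["tool_pos"][:2]; a=np.radians(s["eef_rot"][2])
    t=np.stack([d@[np.cos(a),np.sin(a)],d@[np.sin(a),-np.cos(a)]],-1)  # tool x, tool y
    hsv=cv2.cvtColor(im,cv2.COLOR_RGB2HSV).astype(int)
    m=(abs(t)<.036).all(-1)&((hsv[...,1]>90)|(hsv[...,2]>90))&(abs(P[...,2]-s["tool_pos"][2]-h)<.006)
    m=cv2.morphologyEx(m.astype(np.uint8),cv2.MORPH_OPEN,np.ones((7,7)))
    n,l,stt,c=cv2.connectedComponentsWithStats(m); i=1+stt[1:,4].argmax()
    r=cv2.minAreaRect((t[l==i]*1000).astype(np.float32)); print('inhand mm',r); return np.array(r[0])/1000
E
python3 - <<'E'
from h import *
robot.pause(.2); inhand(.0162)
E
```

```text
inhand mm ((-0.3678245544433594, 0.6904373168945312), (56.98688507080078, 56.963829040527344), 89.72943115234375)
```

```bash
cat >> h.py <<'E'
def rowcheck():
    im,P,pl=cloud("top"); K=None
    bo=[b for b in blobs(P,pl,.005,.2,.010,5000)][0]; print('board',bo['c'].round(4),bo['wh'],bo['an'])
    cen,yaw=bo['c'],bo['an'] if bo['an']<45 else bo['an']-90
    a=np.radians(yaw); x=np.array([np.cos(a),np.sin(a)]); y=np.array([-x[1],x[0]])
    d=pl(.024)-cen; B=np.stack([d@x,d@y],-1)
    out=[]
    z=P[...,2]; m=((z>.0175)&(z<.1)&(abs(B[...,0])<.1)&(abs(B[...,1])<.165)).astype(np.uint8)
    m=cv2.morphologyEx(m,cv2.MORPH_OPEN,np.ones((3,3))); n,l,s,c=cv2.connectedComponentsWithStats(m)
    for i in range(1,n):
        if s[i,4]>60:
            q=(B[l==i]*1000).astype(np.float32); r=cv2.minAreaRect(q); print('px',c[i].round(),'board mm',np.round(r[0],1),np.round(r[1],1),round(r[2],1),'mean',q.mean(0).round(1))
E
python3 - <<'E'
from h import *
place(b2w(-.025,-.075),BY+90,.0078,.85); 
rowcheck()
im,P,pl=cloud("top","t4"); cv2.imwrite("pics/t4c.png",cv2.resize(im[170:300,170:370,::-1],None,fx=4,fy=4,interpolation=cv2.INTER_CUBIC))
E
```

```text
set hit=True 11.1 [ 0.4986 -0.0393  0.0077] [-1.7996e+02  1.0000e-02  9.2500e+01] [-0.7  0.4  4.8] gap 0.685 gf 45.5
up 12.5 [ 0.4979 -0.0394  0.1391] [-1.7988e+02 -1.0000e-02  9.2500e+01] [-0.3 -0.6  0.4] gap 0.853 gf 0.0
board [0.5176 0.0913] (170.0, 200.7) 2.4
px [204. 245.] board mm [-24.5  77.5] [25.8 49.9] 88.3 mean [-24.9  77.2]
```

View pics/t4c.png

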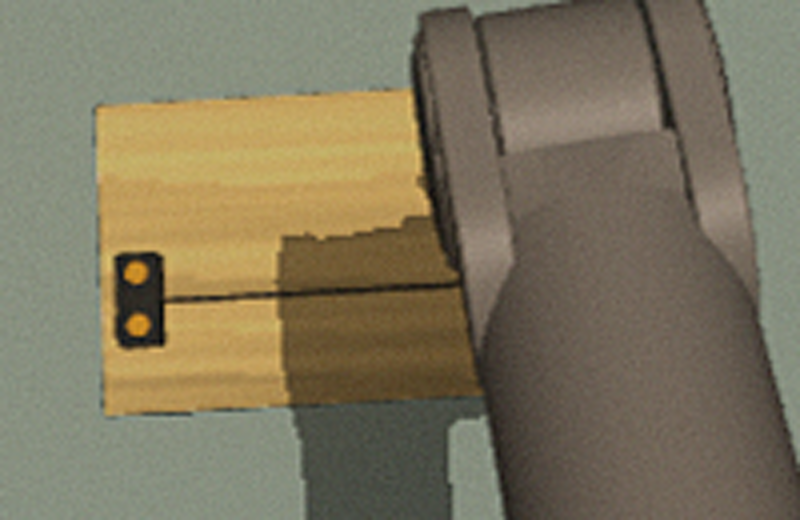

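```bash
sed -i "s/^    bo=\[b for.*$//; s/^    cen,yaw=bo.*$/    cen,yaw=np.array([.5199,.0367]),2.4/" h.py
python3 - <<'E'
from h import *
pick([.3775,-.3445],13.35,-.003,.85); robot.pause(.2); inhand(.0162)
rowcheck()
im,P,pl=cloud("wrist","w5")
E
```

```text
down hit=False 15.8 [ 0.3777 -0.3446 -0.003 ] [ 1.7999e+02 -1.0000e-02  1.3350e+01] [-0.  -0.3  0.5] gap 0.853 gf 0.0
gripped 16.1 [ 0.3781 -0.345  -0.0023] [ 1.7992e+02 -6.0000e-02  1.3350e+01] [-0.2  0.8  3. ] gap 0.692 gf 44.2
lifted 17.1 [ 0.3773 -0.3443  0.1189] [-1.7989e+02  8.0000e-02  1.3350e+01] [ 0.3  0.7 -1.4] gap 0.688 gf 43.9
inhand mm ((-1.5166130065917969, 0.5763645172119141), (56.982173919677734, 57.20600891113281), 89.86156463623047)
px [300. 240.] board mm [-26.2 -74.1] [60.4 59.9] 0.7 mean [-26.2 -74. ]
px [327. 238.] board mm [ -24.1 -131.9] [24.8 49.8] 89.8 mean [ -24.9 -131.9]
px [204. 245.] board mm [-24.6 131.8] [50.7 25.3] 2.1 mean [-24.8 131.9]
```

```bash
python3 - <<'E'
from h import *
place(b2w(-.0245,.0003),BY+90,.0078,.85)
robot.gripper_to(.85)
pick([.4890,-.3420],-3.2,-.003,.85); robot.pause(.2); o=inhand(.0162)
rowcheck()
im,P,pl=cloud("side","s6")
E
```

```text
set hit=True 21.0 [0.4958 0.0358 0.0077] [-1.7996e+02  2.0000e-02  9.2500e+01] [-0.1  0.4  3.8] gap 0.693 gf 44.5
up 22.4 [0.4952 0.0357 0.1391] [-1.7989e+02  1.0000e-02  9.2500e+01] [ 0.3 -0.1 -0.6] gap 0.85 gf 0.0
down hit=False 26.0 [ 0.4892 -0.3421 -0.0029] [ 1.8e+02 -2.0e-02 -3.2e+00] [ 0.4 -0.1 -0.3] gap 0.853 gf 0.0
gripped 26.3 [ 0.4897 -0.3423 -0.0023] [ 1.7995e+02 -8.0000e-02 -3.2000e+00] [ 0.1 -0.3  2.7] gap 0.689 gf 45.0
lifted 27.2 [ 0.4887 -0.3419  0.1187] [-1.7993e+02  1.3000e-01 -3.2000e+00] [ 0.2 -0.3 -1.7] gap 0.688 gf 44.7
inhand mm ((-0.9841632843017578, 0.8448905944824219), (56.511234283447266, 56.57954406738281), 89.93700408935547)
px [300. 240.] board mm [-26.1 -74.1] [60.2 59.9] 0.7 mean [-26.1 -74. ]
px [327. 238.] board mm [ -24.1 -131.8] [25.  49.8] 89.8 mean [ -24.4 -132. ]
px [265. 242.] board mm [-25.8   0.5] [60.4 59.9] 0.1 mean [-26.    0.7]
px [204. 245.] board mm [-24.7 132.3] [50.8 24.5] 1.7 mean [-24.6 132.1]
```

```bash
python3 - <<'E'
from h import *
place(b2w(-.0243,.0747),BY+90,.0078,.85)
robot.move_to([.42,.28,.28],[180,0,90]); robot.pause(.3); st()
for n,k in(("wrist","w7"),("top","t7")):
    im,P,pl=cloud(n,k)
    for zl,zh,zt,nm in((.022,.034,.0295,'weight30'),(.020,.032,.025,'box'),(.036,.05,.044,'knob')):
        print(n,nm)
        for b in blobs(P,pl,zl,zh,zt,20):
            if .3<b['c'][0]<.65 and .22<b['c'][1]<.4: print(b)
E
```

```text
set hit=True 31.3 [0.4928 0.1102 0.0077] [-1.7997e+02  3.0000e-02  9.2500e+01] [-1.  -0.6  4.1] gap 0.687 gf 45.2
up 32.7 [0.4922 0.1098 0.1391] [-1.7989e+02  3.0000e-02  9.2500e+01] [-0.6  0.7  0.1] gap 0.852 gf 0.0
 33.9 [0.4205 0.2787 0.2792] [-1.7992e+02  5.0000e-02  8.9870e+01] [-0.8  0.3  0.2] gap 0.852 gf 0.0
wrist weight30
{'px': [413.0, 151.0], 'c': array([0.5919165 , 0.30476086]), 'mean': array([0.59147193, 0.30502109]), 'wh': (59.0, 58.9), 'an': 3.7, 'n': 1501}
{'px': [326.0, 150.0], 'c': array([0.47691861, 0.30327789]), 'mean': array([0.47662443, 0.30364349]), 'wh': (39.2, 39.5), 'an': 64.4, 'n': 708}
{'px': [242.0, 161.0], 'c': array([0.37461273, 0.28976477]), 'mean': array([0.37494199, 0.28978997]), 'wh': (38.1, 53.5), 'an': 11.4, 'n': 1271}
wrist box
{'px': [413.0, 151.0], 'c': array([0.5938808 , 0.30416125]), 'mean': array([0.59343124, 0.30442439]), 'wh': (59.7, 59.6), 'an': 3.7, 'n': 1501}
{'px': [326.0, 150.0], 'c': array([0.47756525, 0.30266113]), 'mean': array([0.47736362, 0.30324299]), 'wh': (39.7, 39.9), 'an': 64.4, 'n': 681}
{'px': [243.0, 161.0], 'c': array([0
[... 596 characters left out ...]
y([0.37292542, 0.28712091]), 'mean': array([0.37288777, 0.28717942]), 'wh': (37.2, 53.0), 'an': 10.5, 'n': 392}
top box
{'px': [141.0, 198.0], 'c': array([0.59312463, 0.30484375]), 'mean': array([0.59275673, 0.30514435]), 'wh': (59.3, 57.5), 'an': 89.2, 'n': 591}
{'px': [147.0, 251.0], 'c': array([0.47638562, 0.28958044]), 'mean': array([0.47686269, 0.28918829]), 'wh': (15.2, 8.6), 'an': 1.6, 'n': 32}
{'px': [146.0, 301.0], 'c': array([0.37297006, 0.28758701]), 'mean': array([0.37269403, 0.28781606]), 'wh': (37.4, 54.7), 'an': 10.5, 'n': 459}
top knob
{'px': [138.0, 251.0], 'c': array([0.47634042, 0.30343933]), 'mean': array([0.47633069, 0.30296737]), 'wh': (12.9, 12.6), 'an': 89.3, 'n': 41}
```

View pics/w7.png

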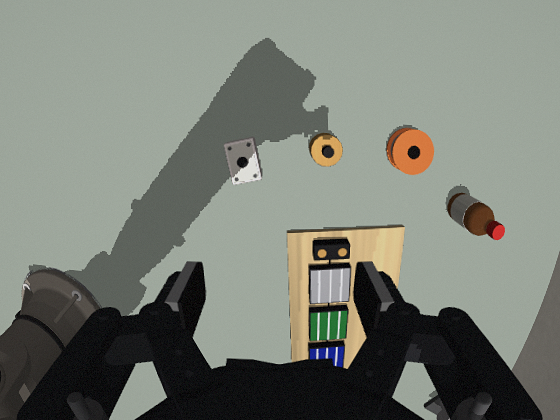

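```bash
python3 - <<'E'
from h import *
rowcheck()
z=pick([.4767,.3035],60,.003,.7,force=60,lift=.14)
im,P,pl=cloud("wrist","w8")
place(b2w(-.0248,.0005),BY+60,z+.024,.7,lift=.17)
robot.move_to([.42,.28,.20],[180,0,45]); robot.pause(.2)
rowcheck()
im,P,pl=cloud("top","t8"); cv2.imwrite("pics/t8c.png",cv2.resize(im[170:300,120:370,::-1],None,fx=3,fy=3,interpolation=cv2.INTER_CUBIC))
for zl,zh,zt in((.05,.057,.054),(.06,.072,.068)):
    for b in blobs(P,pl,zl,zh,zt,12):
        d=b['c']-[.5199,.0367]; a=np.radians(2.4)
        if abs(d).max()<.15: print(zt,b['wh'],b['n'],d@[np.cos(a),np.sin(a)],d@[-np.sin(a),np.cos(a)])
E
```

```text
px [300. 240.] board mm [-25.9 -74.1] [60.1 60.2] 86.9 mean [-26.1 -74. ]
px [327. 238.] board mm [ -24.1 -131.9] [24.8 49.8] 89.8 mean [ -24.4 -132.1]
px [265. 242.] board mm [-25.8   0.5] [60.2 59.9] 0.1 mean [-26.    0.8]
px [231. 244.] board mm [-26.1  74.2] [60.1 60.2] 88.0 mean [-26.   74.4]
px [204. 245.] board mm [-24.7 132.1] [50.9 24.8] 2.1 mean [-25.3 132.1]
down hit=False 36.8 [0.4767 0.3037 0.003 ] [-1.7999e+02 -1.0000e-02  6.0010e+01] [0.1 0.3 0.1] gap 0.704 gf 0.0
gripped 37.2 [0.4773 0.3039 0.0038] [ 1.7995e+02 -8.0000e-02  5.9990e+01] [-0.5 -0.6  3.7] gap 0.445 gf 61.0
lifted 38.2 [0.4766 0.303  0.1387] [-1.7994e+02  1.5000e-01  6.0000e+01] [ 0.9 -0.3 -3.8] gap 0.448 gf 60.5
set hit=True 41.4 [0.4955 0.0361 0.0278] [-1.7998e+02  3.0000e-02  6.2500e+01] [-0.4  0.3  4.4] gap 0.446 gf 61.2
up 43.0 [0.4949 0.0359 0.1691] [-1.799e+02  6.000e-02  6.250e+01] [ 0.6 -0.   0. ] gap 0.703 gf 0.0
px [300. 240.] board mm [-25.9 -74.1] [59.8 59.9] 0.7 mean [-25.7 -74.5]
px [327. 238.] board mm [ -24.1 -131.8] [25.  49.8] 89.8 mean [ -24.5 -132. ]
px [265. 242.] board mm [-25.7   0.5] [60.1 59.9] 0.1 mean [-26.    0.7]
px [231. 244.] board mm [-26.1  74.2] [60.1 60.2] 88.0 mean [-26.   74.5]
px [204. 245.] board mm [-24.7 132.1] [50.9 24.8] 2.1 mean [-24.8 132. ]
0.054 (11.2, 18.7) 43 -0.01430077420046886 0.007377653910464759
0.054 (30.2, 10.9) 66 -0.025010186885146987 -0.010651458501670163
0.054 (8.3, 10.5) 27 -0.038006676078804286 0.006802940137197575
0.068 (10.3, 12.4) 36 -0.026058394668359533 0.0004407016653103619
```

View pics/t8c.png

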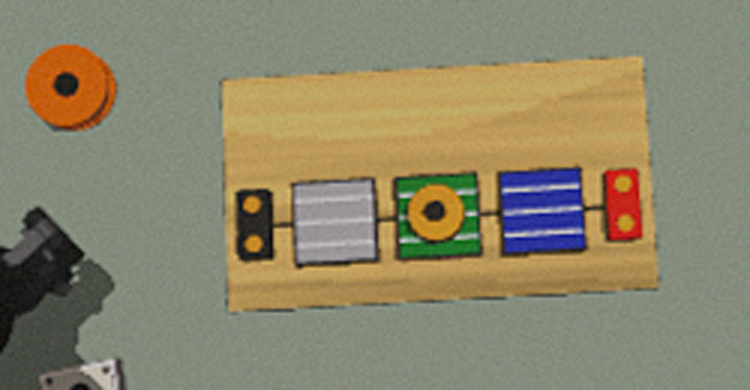

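```bash
python3 - <<'E'
from h import *
z=pick([.3739,.2886],191,-.001,.8,force=40,lift=.14); robot.pause(.2); print(robot.sense()["joint_positions"].round(1)); o=inhand(.026-z)
im,P,pl=cloud("wrist","w9")
E
```

```text
down hit=False 48.4 [ 0.3739  0.2888 -0.001 ] [ 179.99   -0.   -168.99] [-0.2  0.5 -1. ] gap 0.801 gf 0.0
gripped 48.7 [ 0.3743  0.2891 -0.0005] [ 1.7997e+02  6.0000e-02 -1.6900e+02] [-0.3  0.8  2.5] gap 0.625 gf 43.4
lifted 49.8 [0.3737 0.2883 0.1391] [-1.7994e+02 -1.0000e-01 -1.6900e+02] [-0.3 -0.2 -1.5] gap 0.626 gf 43.0
[  8.1  24.4 -61.4 104.6  23.5  65.2  39.7]
inhand mm ((2.945199966430664, -0.7294654846191406), (38.55355453491211, 52.218231201171875), 0.07698356360197067)
```

View pics/w9.png

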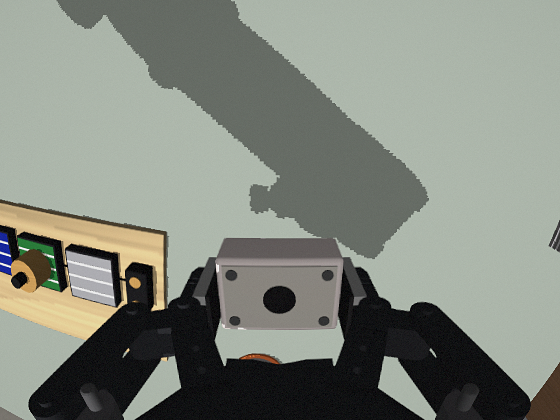

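```bash
python3 - <<'E'
from h import *
z=-.0005
s=robot.sense(); im,P,pl=cloud("wrist"); X=pl(s["tool_pos"][2]+.0262)
a=np.radians(s["eef_rot"][2]); 
pts=[(279,299),(231,275),(324,275),(235,321),(325,321)]
o=[(X[v,u]-s["tool_pos"][:2])@[np.cos(a),np.sin(a)]*1000 for u,v in pts]; print(np.round(o,1))
ox=np.clip((o[0]+np.mean(o[1:]))/2,-4,4)/1000
place(b2w(.0395+ox*.8,.0748),BY+180,z+.010,.8,lift=.16)
robot.move_to([.42,.28,.20],[180,0,182]); robot.pause(.2)
rowcheck()
im,P,pl=cloud("top","t10"); cv2.imwrite("pics/t10c.png",cv2.resize(im[120:300,110:370,::-1],None,fx=3,fy=3,interpolation=cv2.INTER_CUBIC))
X=pl(.035); m=(P[...,2]>.029)&(P[...,2]<.042)
for b in blobs(P,pl,.028,.044,.035,60):
    d=b['c']-[.5199,.0367]; t=np.radians(2.4)
    if abs(d).max()<.15: print(b['wh'],b['an'],b['n'],d@[np.cos(t),np.sin(t)],d@[-np.sin(t),np.cos(t)])
E
```

```text
[  0.6  12.4  12.4 -11.9 -12. ]
set hit=True 53.3 [0.5568 0.1131 0.0095] [-1.7998e+02 -3.0000e-02 -1.7751e+02] [-0.9 -0.8  4.2] gap 0.62 gf 43.6
up 54.9 [0.5563 0.1127 0.1589] [-1.7996e+02 -1.2000e-01 -1.7750e+02] [ 0.3  0.5 -0.7] gap 0.8 gf 0.0
px [229. 214.] board mm [38.8 74.9] [54.3 39.6] 87.6 mean [38.9 75.3]
px [300. 240.] board mm [-25.9 -74.1] [60.1 60.2] 86.9 mean [-26.  -73.7]
px [327. 238.] board mm [ -24.1 -131.9] [24.8 49.8] 89.8 mean [ -24.5 -132. ]
px [265. 242.] board mm [-25.8   0.5] [60.4 59.9] 0.1 mean [-26.1   0.7]
px [231. 244.] board mm [-26.1  74.2] [60.1 60.2] 88.0 mean [-26.   74.3]
px [204. 245.] board mm [-24.4 132.2] [25.8 49.8] 88.1 mean [-25.2 131.5]
(52.0, 36.8) 89.2 433 0.03820277602715812 0.07485868626230993
(21.2, 46.9) 88.4 192 -0.025742510066446924 -0.13125046544298602
(48.4, 22.7) 4.5 208 -0.026536961746850374 0.13124779952855956
```

View pics/t10c.png

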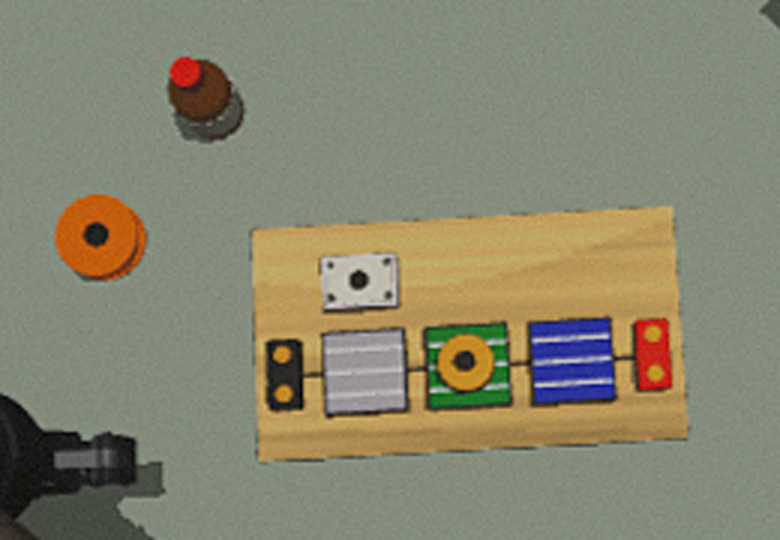

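```bash
python3 -c "
from station import robot
print(robot.close_job())"
```

```text
the job is handed in; nothing more can be done
None
```

I laid up the string as asked and handed the job in at about 55 s; by the last overhead picture, cells, box and weight are all within about 1 mm of target, and the spool and bottle were not touched.

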